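# Rack two mill balls and close the keeper

## Task

Roll the two white grinding balls along the board of the wooden rack until each drops into its own pocket, the large ball into the wide pocket and the small ball into the narrow one; push them along and do not lift them off the board. When both sit in their pockets, swing the wooden keeper bar across behind them, fully to its stop. Leave the glaze jars and the cone stand where they are.

Things in the scene. Friction and masses are not known exactly. Their poses are not given: they have to be found in the camera images.
- rack: Fixed wooden ball rack lying flat on the table, light board with a darker low rim. Origin on the table top, under the board; the rack's x points away from the robot towards its pocket end, its y to the robot's left, turned by up to 0.15 rad. The board reaches from x = -0.175 to 0.115 and y = -0.140 to 0.140 in this frame; its top is 20 mm above the table; the rim round it is 10 mm wide and its top is 30 mm above the table.
- wide_pocket (a point): Centre of the mouth of the wide round pocket, at board-top height; 52 mm across, 16 mm deep. The large ball sinks about 10 mm in it. In the rack's frame at x = 0.065, y = +0.050.
- narrow_pocket (a point): Centre of the mouth of the narrow round pocket, at board-top height; 40 mm across, 16 mm deep. The small ball sinks about 7.5 mm in it. In the rack's frame at x = 0.065, y = -0.050.
- large_ball_center (a point): Centre of the large plain white ceramic ball, 76 mm in diameter, about 0.5 kg; it starts on the flat part of the rack's board, near the robot's end, left or right; it rolls easily.
- small_ball_center (a point): Centre of the small plain white ceramic ball, 60 mm in diameter, about 0.27 kg; it starts on the board beside the large ball, on the other side; it rolls easily.
- keeper (a joint): Angle of the keeper bar about its upright pivot: near 0 = open, the bar lying along the rack's right rim towards the robot (the rack's -x); it grows as the bar swings across the board to the left, up to 1.571 at its stop = closed, the bar lying across the board (the rack's +y) on the robot's side of the pockets. Light friction (about 0.6 N at the knob); it stays where it is left.
- keeper_pivot (a point): The keeper's pivot axis, at the right rim of the rack (x = 0.010, y = -0.125 in its frame), 44 mm above the table. The bar is 180 mm long from here, 14 mm wide and 18 mm high, its underside 29 mm and its top 47 mm above the table.
- keeper_knob (a point): Middle of the free height of the upright round knob on the keeper bar, 105 mm from the pivot; the knob is 16 mm in diameter and stands from 47 to 81 mm above the table.
- jar_brown_mid (a point): Bystander: screw-lid glaze jar with a red lid, 69 mm across, 85 mm high, half-way up; on the table left of the rack.
- jar_white_mid (a point): Bystander: screw-lid glaze jar with a black lid, 69 mm across, 85 mm high, half-way up; on the table left of the rack.
- cone_pack_mid (a point): Bystander: clay stand with three cones, 28 x 92 x 63 mm, half-way up; on the table left of the rack.
Things that resemble listed ones, but are neither listed nor needed, are in the scene too. Leave any yellow look-alike of the part that bears small_ball_center alone.

How it is judged (in metres and radians):
On the way:
1. both balls sit in their own pockets while the keeper is still open (horizontal distance between large_ball_center and wide_pocket below 0.006 m and height (world z) of large_ball_center below 0.052 m and horizontal distance between small_ball_center and narrow_pocket below 0.006 m and height (world z) of small_ball_center below 0.0465 m and value of joint keeper below 1.2 rad), for 0.2 s.
At the end, for the whole second after the job is handed in: The large ball sits in the wide pocket and the small ball in the narrow one, each centred within 6 mm and sunk (centres below 52 and 46.5 mm above the table), and the keeper bar is closed to within 0.09 rad of its stop (horizontal distance between large_ball_center and wide_pocket below 0.006 m and height (world z) of large_ball_center below 0.052 m and horizontal distance between small_ball_center and narrow_pocket below 0.006 m and height (world z) of small_ball_center below 0.0465 m and value of joint keeper above 1.48 rad); the robot touches nothing.
It fails at once if the large ball is lifted more than 20 mm off the board (height (world z) of large_ball_center above 0.078 m).
It fails at once if the small ball is lifted more than 20 mm off the board (height (world z) of small_ball_center above 0.07 m).
It fails at once if a jar or the cone stand is moved by more than 20 mm (distance of any of jar_brown_mid, jar_white_mid, cone_pack_mid from where it was at the start of the episode above 0.02 m).
It also fails if it takes over 64 s, if anything falls off the work surface, if the arm or the gripper's body presses on something with over 40 N, if the wrist force passes 120 N, or if a joint passes its speed limit or range.

## Robot

A 7-joint arm with a two-finger parallel gripper is mounted at the origin on a cart in front of the work surface, level with it; the furniture and walls round the work are solid. World frame = base frame: x ahead of the robot, y to its left, z up, the work surface at z = 0. Lengths are in m, angles in degrees, forces in N, time in s.
With the tool pointing down it reaches from about 0.425 to 0.825 m from the base axis. Payload 3.6 kg.
Tool frame: the origin (TCP) lies between the finger pads; the fingertips stand 8 mm ahead of it and the grasp point (between the pads) lies 11 mm behind it; z points along the fingers, y is the line along which they close (so a half turn about z gives the same grasp; the last joint's range is limited). The gripper opens to 85 mm and grips with 20 to 120 N. Pads are 22 mm wide; open, the fingers measure 114 mm over their backs; the gripper's body (76 mm by 85 mm) begins 54 mm behind the grasp point. The pads swing forward as they close: fully open they stand 13 mm farther back than shut.
Start: joints at [-68.955, 35.231, -0.722, 81.555, 0.464, 63.22, -2.315], TCP at [0.249, 0.6, 0.239] pointing down, gripper open.
Joint ranges: [-178.69, 178.69], [-17.37, 117.87], [-77.05, 75.6], [15.02, 138.74], [-78.02, 258.01], [0.78, 113.62], [-162.83, 162.83]. Speed limits (degrees/s): [159.86, 159.86, 180, 180, 180, 180, 180].

## Interface

Orientations are given as a 3x3 rotation matrix whose columns are the frame's x, y, z axes.
In Python, from plant import r, solver, readout, viewer gives the robot as it stands. The module is installed in compiled form; this text tells all that it offers. Calls block until the motion is done:
- r.move_pose(position, orientation): joint-space move of the TCP to a pose.
- r.move_l(position, attitude=None, max_speed=0.15, force_limit=None): straight line of the TCP; attitude=None keeps the orientation; max_speed is the mean speed in m/s. With force_limit (N) it stops when the force on the tool has changed by that much, and returns True; else False.
- r.goto_joints(angles): joint-space move.
- r.move_gripper(opening, strength=None): finger opening in m; strength is the grip in N (None keeps the last); returns when the fingers have stopped.
- r.hold(seconds).
- solver.solve_ik(position, orientation): joint angles nearest the present ones, or None.
- readout.read_state(): the state.
- viewer.read_camera(name): name is "scene" or "top"; returns a dict with "image" (420x560x3 uint8, red, green, blue), "depth" (420x560 float32, m along the optical axis (not along the pixel's ray), 0 where there is no reading), "K" (3x3 intrinsics, pixels), "k1" (the pictures are not rectified: a ray, as slopes to the right and down, at radius r is drawn at 1 + k1 r^2 times it, then the intrinsics apply), "T" (4x4, takes a point from camera to world coordinates). Camera axes: x right, y up, looking along -z (the intrinsics and any distortion apply to the point x, -y, -z); pixel columns grow to the right and rows downward; lengths in m; the calibration is good to about 2 mm. A picture is of the moment at which its call begins.
A pose or a line that the arm cannot do raises r.PlanningError and nothing moves.
- r.finish_job(): hands the job in; it is judged then, once.
The state is a dict: "clock": time; "joint_pos": joint angles; "qvel": joint speeds; "tau": joint torques, N m; "eef_pos": TCP position; "tcp_rot": TCP orientation; "ft_force": force on the tool from outside, world axes, zero at the start; "ft_torque": the same for the moment, N m; "finger_gap": finger opening in m; "finger_force": force on a finger pad.
Only numpy, scipy, OpenCV 4.12 (cv2) and the standard library are available. Lean on these libraries where they do the work, as an engineer would, in place of code of your own. Each camera call takes 0.05 s, during which the arm holds its last target. There are 200 camera calls.

## Working session

There is one attempt and no reset: what is moved stays moved. The work goes in short steps, each a Python script; the robot and the scene stay as the last script left them, time stands still between calls to the robot, and variables do not carry over. Pictures are saved under pics/ and viewed, at most 10 in all, crops included, and the job is handed in when it is done.

```bash
mkdir -p pics; cat > h.py <<'E'
import numpy as np, cv2
from plant import r, solver, readout, viewer
def cam(n):
    return viewer.read_camera(n)
def rays(c,uv):
    uv=np.asarray(uv,float).reshape(-1,1,2)
    k=np.array([c["k1"],0,0,0,0],float)
    n=cv2.undistortPoints(uv,c["K"],k)[:,0]
    d=np.c_[n[:,0],-n[:,1],-np.ones(len(n))]@c["T"][:3,:3].T
    return c["T"][:3,3],d
def onplane(c,uv,z):
    o,d=rays(c,uv); t=(z-o[2])/d[:,2]; return o+d*t[:,None]
def cloud(c):
    H,W=c["depth"].shape
    u,v=np.meshgrid(np.arange(W),np.arange(H))
    o,d=rays(c,np.c_[u.ravel(),v.ravel()])
    return (o+d*c["depth"].reshape(-1,1)).reshape(H,W,3)
def project(c,P):
    P=(np.atleast_2d(P)-c["T"][:3,3])@c["T"][:3,:3]
    return cv2.projectPoints(P*[1,-1,-1],np.zeros(3),np.zeros(3),c["K"],np.array([c["k1"],0,0,0,0],float))[0][:,0]
def save(c,f): cv2.imwrite("pics/"+f,c["image"][...,::-1])
E
python3 - <<'E'
from h import *
for n in("scene","top"):
    c=cam(n); save(c,n+"0.png"); np.savez(n+"0.npz",**c); print(n,c["T"].round(3).tolist(),c["K"].tolist(),c["k1"])
print(readout.read_state()["clock"])
E
```

```text
scene [[-0.75, 0.424, -0.508, 0.07], [-0.662, -0.504, 0.555, 0.896], [-0.021, 0.752, 0.659, 0.644], [0.0, 0.0, 0.0, 1.0]] [[435.5488781879816, 0.0, 276.1605931666356], [0.0, 435.5488781879816, 213.0473348190274], [0.0, 0.0, 1.0]] -0.03909786671684936
top [[-0.004, 0.982, -0.191, 0.302], [-1.0, -0.002, 0.011, 0.398], [0.01, 0.191, 0.982, 1.23], [0.0, 0.0, 0.0, 1.0]] [[530.0423893886824, 0.0, 268.3775642621828], [0.0, 530.0423893886824, 204.21549687114543], [0.0, 0.0, 1.0]] -0.15035683556213011
0.1
```

View pics/top0.png

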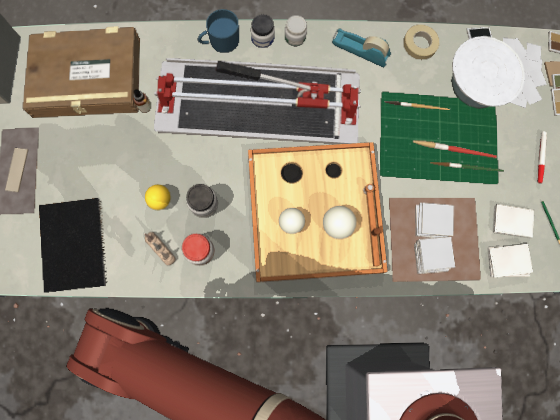

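View pics/scene0.png

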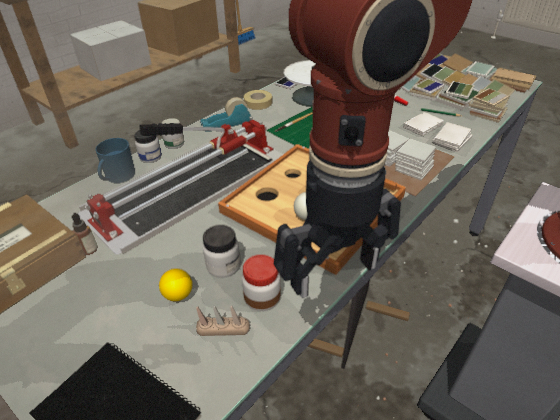

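The top view shows the rack at columns 248–387, rows 143–280. The wide pocket is at (291,173) and the narrow one at (333,170). The small ball at (291,221) and the large ball at (340,222) sit in crossed lanes. The keeper is open along the right rim, with its knob near (377,233). In the scene view the arm hides part of the rack.

```bash
cat > meas.py <<'E'
from h import *
def balls(c,P):
    # white, roughly unsaturated blobs above the board
    im=c["image"]; hsv=cv2.cvtColor(im,cv2.COLOR_RGB2HSV)
    out=[]
    for z0,R,zc in ((.06,.038,.058),(.06,.030,.05)): pass
    return out
def spherefit(pts,R):
    from scipy.optimize import least_squares
    s=least_squares(lambda q:np.linalg.norm(pts-q,axis=1)-R,pts.mean(0)-[0,0,R*.7],loss="soft_l1",f_scale=.002)
    return s.x,np.sqrt(np.mean(s.fun**2))
E
python3 - <<'E'
from meas import *
c=dict(np.load("top0.npz")); c["k1"]=float(c["k1"]); P=cloud(c); im=c["image"]; hsv=cv2.cvtColor(im,cv2.COLOR_RGB2HSV)
# pockets
sub=np.zeros(im.shape[:2],np.uint8); sub[150:200,265:360]=255
m=((hsv[...,2]<60)*255).astype(np.uint8)&sub
cs,_=cv2.findContours(m,cv2.RETR_EXTERNAL,cv2.CHAIN_APPROX_NONE)
for q in cs:
    if len(q)>20:
        e=cv2.fitEllipse(q); print("pocket",np.round(e[0],1),np.round(e[1],1),onplane(c,[e[0]],.02).round(4))
# rack rim outline
box=np.zeros_like(sub); box[135:290,240:395]=255
m2=(((hsv[...,1]>70)&(hsv[...,0]<25)&(hsv[...,2]>80))*255).astype(np.uint8)&box
q=max(cv2.findContours(m2,cv2.RETR_EXTERNAL,cv2.CHAIN_APPROX_NONE)[0],key=cv2.contourArea)
b=cv2.approxPolyDP(cv2.convexHull(q),6,True)[:,0]; print(b.tolist(),onplane(c,b,.03).round(4).tolist())
w=onplane(c,q[:,0],.03)[:,:2].astype(np.float32); print("minrect",cv2.minAreaRect(w))
# balls
for n,(u,v),R in(("small",(291,221),.03),("large",(340,222),.038)):
    k=26; s=np.s_[v-k:v+k,u-k:u+k]; pp=P[s].reshape(-1,3); hh=hsv[s].reshape(-1,3)
    g=(pp[:,2]>.045)&(pp[:,2]<.11)&(np.hypot(*(pp[:,:2]-P[v,u,:2]).T)<R+.003)
    print(n,g.sum(),pp[g,2].max(),*spherefit(pp[g],R))
    mk=((hh[:,1]<60)&(hh[:,2]>140)).reshape(2*k,2*k).astype(np.uint8)
    qq=max(cv2.findContours(mk,cv2.RETR_EXTERNAL,cv2.CHAIN_APPROX_NONE)[0],key=cv2.contourArea)
    (cx,cy),rr=cv2.minEnclosingCircle(qq); print("  circle",cx+u-k,cy+v-k,rr,onplane(c,[[cx+u-k,cy+v-k]],.02+R))
# board/table depth, keeper
print("board z",P[195:205,305:320,2].mean(),"table z",P[205:215,225:240,2].mean())
s=np.s_[175:275,355:392]; pp=P[s].reshape(-1,3)
g=pp[:,2]>.062; print("knob",g.sum(),pp[g].mean(0),pp[g,2].max())
g=(pp[:,2]>.04)&(pp[:,2]<.052); print("bar",np.median(pp[g],0),pp[g].min(0),pp[g].max(0),np.polyfit(pp[g,0],pp[g,1],1))
E
```

```text
pocket [333.  170.1] [12.1 14. ] [[0.6192 0.2314 0.02  ]]
pocket [291.1 172.8] [16.9 19.4] [[0.6126 0.3307 0.02  ]]
[[372, 142], [387, 271], [256, 281], [248, 150]] [[0.6862, 0.1368, 0.03], [0.3798, 0.1147, 0.03], [0.3594, 0.4131, 0.03], [0.6657, 0.4322, 0.03]]
minrect ((0.5222004652023315, 0.27372464537620544), (0.31129467487335205, 0.30040228366851807), 3.6877684593200684)
small 538 0.08343126292924619 [0.49367541 0.33283072 0.04977451] 0.0016582328679319333
  circle 291.45000076293945 220.5 12.932713508605957 [[0.49393188 0.33290414 0.05      ]]
large 876 0.10079938431850821 [0.48854423 0.22555066 0.05790024] 0.0015540616702972038
  circle 339.0 221.875 16.500572204589844 [[0.48919294 0.22628445 0.058     ]]
board z 0.01991440455871636 table z 0.008199018452510665
knob 78 [0.44340603 0.19401035 0.25480838] 1.2304137331483007
bar [0.48835251 0.14840543 0.04700523] [0.39223397 0.13539243 0.04000261] [0.57906765 0.16218095 0.05179899] [0.06694116 0.1159446 ]
```

```bash
cat >> h.py <<'E'
TH=.0655; O=np.array([.5515,.276]); RM=np.array([[np.cos(TH),-np.sin(TH)],[np.sin(TH),np.cos(TH)]])
def w(p): return O+RM@np.array(p,float)
def rk(p): return RM.T@(np.array(p)[:2]-O)
def att(d):
    x=np.r_[np.array(d)/np.hypot(*d),0]; z=np.array([0,0,-1.]); return np.c_[x,np.cross(z,x),z]
def best(p,d):
    q0=np.array(readout.read_state()["joint_pos"]); L=[]
    for s in(1,-1):
        A=att(s*np.array(d)); q=solver.solve_ik(p,A)
        if q is not None: L.append((np.abs(np.array(q)-q0).max(),s)); 
        print("ik",s,None if q is None else np.round(q,0))
    return att(min(L)[1]*np.array(d))
def push(start,goal,back,end,z=.05,v=.05):
    """push ball at world xy start to goal; TCP starts `back` behind it, ends `end` behind goal"""
    d=(goal-start)/np.linalg.norm(goal-start)
    a=start-back*d; b=goal-end*d
    A=best(np.r_[a,.2],d)
    r.move_pose(np.r_[a,.2],A); 
    print("down",r.move_l(np.r_[a,z],max_speed=.12,force_limit=15))
    print("push",r.move_l(np.r_[b,z],max_speed=v,force_limit=20))
    s=readout.read_state(); print(s["clock"],np.round(s["eef_pos"],4),np.round(s["ft_force"],1))
    return d
E
python3 - <<'E'
from h import *
S=np.array([.4938,.3329]); print("small",rk(S),"large",rk([.4887,.2258]))
r.move_gripper(.03)
d=push(S,w((.065,-.05)),.055,.037+.007)
r.hold(.3)
s=readout.read_state(); p=np.array(s["eef_pos"])
r.move_l(np.r_[p[:2]-.02*d,p[2]],max_speed=.08); r.move_l(np.r_[p[:2]-.02*d,.2],max_speed=.2)
c=cam("top"); save(c,"t1.png"); c=cam("scene"); save(c,"s1.png"); print(readout.read_state()["clock"])
E
python3 -c "
import cv2,numpy as np
a=cv2.imread('pics/t1.png')[130:290,230:400];b=cv2.imread('pics/s1.png')[120:280,200:430]
cv2.imwrite('pics/c1.png',np.hstack([cv2.resize(a,None,fx=2,fy=2),cv2.resize(b,None,fx=2,fy=2)])) "
```

```text
small [-0.05385198  0.06055463] large [-0.06595108 -0.04598189]
ik 1 [-15.  37. -44.  95.  29.  59. 163.]
ik -1 [-44.  31.   4.  96.  -2.  52.  12.]
down False
push False
6.875 [0.5854 0.2583 0.05  ] [ 0.1 -0.  -0.2]
8.575
```

View pics/c1.png

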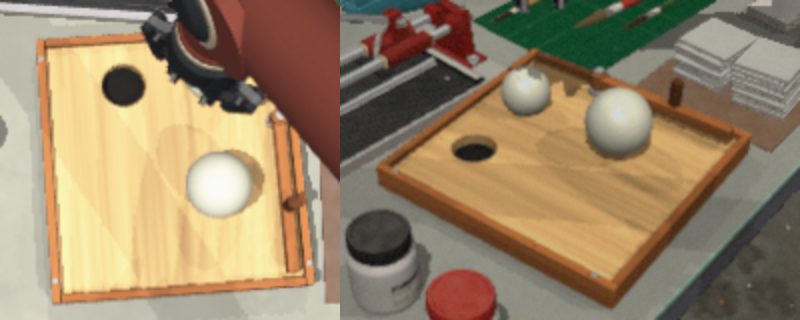

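The crop shows the small ball at the narrow pocket in the scene half, at (527,90). The large ball hasn't moved. I'll check the seating numerically, then push the large ball.

```bash
cat >> meas.py <<'E'
def locate(name,guess,R):
    c=cam(name); P=cloud(c).reshape(-1,3); hsv=cv2.cvtColor(c["image"],cv2.COLOR_RGB2HSV).reshape(-1,3)
    g=(np.linalg.norm(P-guess,axis=1)<R+.012)&(P[:,2]>guess[2]-.012)&(hsv[:,1]<70)&(c["depth"].ravel()>0)
    if g.sum()<60: return None,g.sum()
    q,e=spherefit(P[g],R); return q,e
E
python3 - <<'E'
from meas import *
for n in("scene","top"):
    q,e=locate(n,np.r_[w((.065,-.05)),.0425],.03); print(n,"small",q,e, None if q is None else rk(q))
    q,e=locate(n,np.array([.4887,.2258,.058]),.038); print(n,"large",q,e)
E
```

```text
scene small [0.6203056  0.23104259 0.04043117] 0.001370218666775859 [ 0.06571545 -0.04936455]
scene large [0.48835619 0.22734989 0.05607093] 0.0013245179659629289
top small None 19 None
top large [0.48826522 0.2254901  0.05778596] 0.0015832787451952898
```

```bash
python3 - <<'E'
from meas import *
d=push(np.array([.4885,.2261]),w((.065,.05)),.055,.046+.009)
r.hold(.3)
s=readout.read_state(); p=np.array(s["eef_pos"])
r.move_l(np.r_[p[:2]-.02*d,p[2]],max_speed=.08); r.move_l(np.r_[p[:2]-.02*d,.2],max_speed=.2)
for n in("scene","top"):
    for b,g,R in(("small",np.r_[w((.065,-.05)),.0425],.03),("large",np.r_[w((.065,.05)),.048],.038)):
        q,e=locate(n,g,R); print(n,b,q,e,None if q is None else rk(q))
for n in("top","scene"): save(cam(n),n[0]+"2.png")
print(readout.read_state()["clock"])
E
python3 -c "
import cv2,numpy as np
a=cv2.imread('pics/t2.png')[130:290,230:400];b=cv2.imread('pics/s2.png')[120:280,200:430]
cv2.imwrite('pics/c2.png',np.hstack([cv2.resize(a,None,fx=2,fy=2),cv2.resize(b,None,fx=2,fy=2)])) "
```

```text
ik 1 [-46.  26.  30. 112. -17.  47. -57.]
ik -1 [-11.  25. -21. 111.  12.  47.  92.]
down False
push False
14.6583 [0.5708 0.2948 0.05  ] [-1.   0.1  0.3]
scene small [0.62013397 0.23107518 0.04020278] 0.0013798140079539758 [ 0.06554632 -0.0493208 ]
scene large [0.61403672 0.33078067 0.04560001] 0.0012694993351041134 [0.06598818 0.05056997]
top small None 0 None
top large [0.61412743 0.32943947 0.04684041] 0.0017751686781790667 [0.06599092 0.04922571]
16.5583
```

View pics/c2.png

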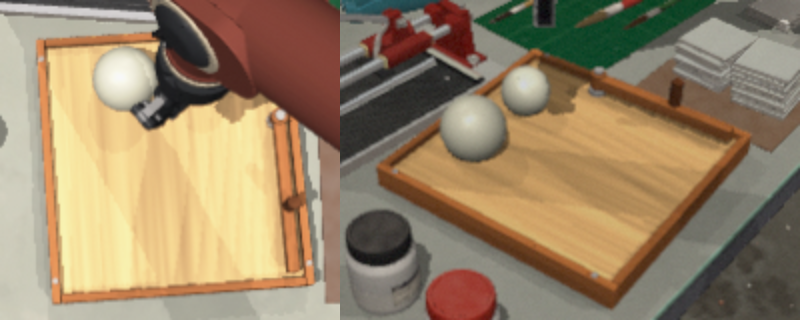

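Both balls are seated: in the rack frame the large one is at (0.066, 0.050) and the small one at (0.066, -0.049), and both are sunk. Next I'll close the keeper by nesting the knob between two nearly closed fingers and pushing it round from behind.

```bash
python3 - <<'E'
from meas import *
print("knob from picture",rk(onplane(cam("top"),[[376.5,231]],.078)[0]))
r.move_gripper(.011)
piv=np.array([.010,-.125]); Z=.062
def pose(f,back):
    k=piv+.105*np.array([-np.cos(f),np.sin(f)]); t=np.array([np.sin(f),np.cos(f)])
    return w(k-back*t),RM@t
p,t=pose(0,.035); A=best(np.r_[p,.2],t); sg=np.sign(A[:2,0]@t)
pe,te=pose(np.pi/2,.017); print("end ik",solver.solve_ik(np.r_[pe,Z],att(sg*te)),solver.solve_ik(np.r_[pe,Z],att(-sg*te)))
r.move_pose(np.r_[p,.2],A)
print(r.move_l(np.r_[p,Z],max_speed=.12,force_limit=12))
p,t=pose(0,.017)
print(r.move_l(np.r_[p,Z],max_speed=.05,force_limit=12))
for f in np.radians(np.arange(10,91,10)):
    p,t=pose(f,.017); h=r.move_l(np.r_[p,Z],att(sg*t),max_speed=.06,force_limit=12)
    s=readout.read_state(); print(round(np.degrees(f)),h,np.round(s["ft_force"],1),round(s["clock"],1))
    if h: break
save(cam("scene"),"s3.png"); save(cam("top"),"t3.png")
E
python3 -c "
import cv2,numpy as np
a=cv2.imread('pics/t3.png')[130:290,230:400];b=cv2.imread('pics/s3.png')[120:280,200:430]
cv2.imwrite('pics/c3.png',np.hstack([cv2.resize(a,None,fx=2,fy=2),cv2.resize(b,None,fx=2,fy=2)])) "
```

```text
knob from picture [-0.09458444 -0.12397698]
ik 1 [-26.  24.  15. 112.  -8.  45.  -3.]
ik -1 [  9.  27. -35. 111.  20.  48. 147.]
end ik [-22.24134011  43.47917787  -8.09392435  99.32995683   9.08910399
  37.82732487  58.41804745] [-60.25979105  61.01629959  64.75027653 100.57996998 -62.73130383
  62.88577004 -59.24821046]
False
False
10 False [-0.3  0.   0.3] 20.1
20 False [0.3 0.2 1. ] 20.6
30 False [-0.1 -0.4  0.4] 21.1
40 False [ 0.5 -0.5 -0.6] 21.5
50 False [ 0.2 -0.9  0.1] 22.0
60 False [ 0.3  0.6 -0.2] 22.4
70 False [ 0.8 -0.3 -0.4] 22.9
80 False [0.2 0.3 0.2] 23.4
90 False [-0.4  1.1 -0. ] 23.8
```

View pics/c3.png

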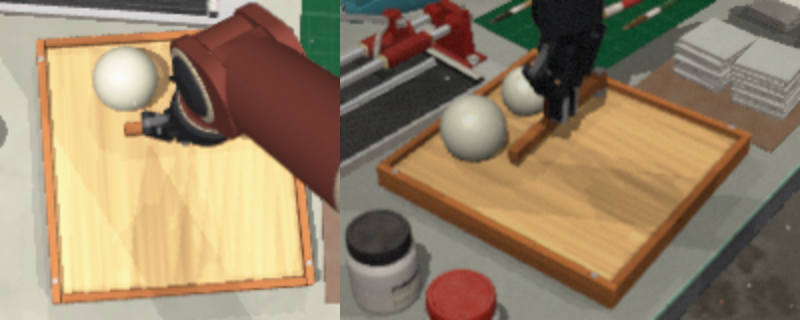

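The crops show the bar lying across the board, nearly closed, with both balls still seated. I'll press gently until it reaches the stop, then retreat and check.

```bash
python3 - <<'E'
from meas import *
t=np.r_[RM@[1,0],0]
p=np.array(readout.read_state()["eef_pos"])
print("stop hit",r.move_l(p+.012*t,max_speed=.02,force_limit=6))
s=readout.read_state(); e=np.array(s["eef_pos"]); print("advance",(e-p)@t,np.round(s["ft_force"],1),rk(e))
r.move_l(e-.03*t,max_speed=.08)
e=np.array(readout.read_state()["eef_pos"]); r.move_l(np.r_[e[:2],.2],max_speed=.15)
r.goto_joints([-68.955,35.231,-0.722,81.555,0.464,63.22,-2.315]); r.hold(.5)
for n in("scene","top"):
    for b,g,R in(("small",np.r_[w((.065,-.05)),.0425],.03),("large",np.r_[w((.065,.05)),.048],.038)):
        q,er=locate(n,g,R); print(n,b,q,None if q is None else rk(q))
c=cam("top"); P=cloud(c).reshape(-1,3); L=(P[:,:2]-O)@RM
g=(P[:,2]>.041)&(P[:,2]<.052)&(abs(L[:,0]-.01)<.012)&(L[:,1]>-.11)&(L[:,1]<.05)
k=np.polyfit(L[g,1],L[g,0],1); print("bar",g.sum(),"slope off perpendicular",k, "angle",np.pi/2+np.arctan(k[0]))
save(c,"t4.png"); print(readout.read_state()["clock"])
E
python3 -c "
import cv2
cv2.imwrite('pics/c4.png',cv2.resize(cv2.imread('pics/t4.png')[130:290,130:400],None,fx=2.5,fy=2.5))"
```

```text
stop hit True
advance 0.0029463119726865473 [ 0.2  1.3 -0.2] [-0.00456181 -0.02025705]
scene small [0.62027106 0.23113916 0.04009806] [ 0.0656873  -0.04926592]
scene large [0.6139477  0.33090663 0.04564833] [0.0659076  0.05070149]
top small [0.62093813 0.22938219 0.04195358] [ 0.06623795 -0.05106279]
top large [0.61409884 0.3295284  0.04712869] [0.06596821 0.04931632]
bar 381 slope off perpendicular [0.0007745 0.0098053] angle 1.5715708251671878
28.25
```

View pics/c4.png

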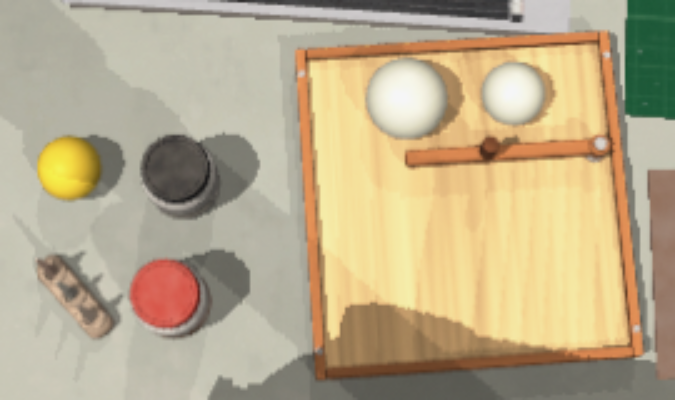

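The balls are seated at (407,98) and (514,93), the bar is fully across at about 1.571 rad, and the jars and cone stand haven't moved. Handing in.

```bash
python3 -c "
from plant import r
print(r.finish_job())"
```

```text
the job is handed in; nothing more can be done
None
```

Both balls were pushed along the board into their own pockets, the keeper was closed to its stop (about 1.571 rad), the jars and cone stand were not moved, and the job was handed in at about 28 s (no verdict was returned).

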